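# Register a tube in the drilling fence by pushing

## Task

Set the long rectangular tube up for drilling: push it with the fingertips over the bench until its long side lies flat along the aluminium fence and its end is up against the red stop (not the blue one). Only push it - do not pinch it or lift it - leave it there at rest and back away, and leave the other things on the bench where they are.

Things in the scene. Friction and masses are not known exactly. Their poses are not given: they have to be found in the camera images.
- tube: The workpiece: a loose dull grey-brown rectangular steel tube lying flat on the bench in front of (robot's side of) the fence, 44 mm wide (its x), 185 mm long (its y), 24 mm high, about 0.33 kg; solid for contact, ends included. Origin: centre of its underside. Either long side may lie to the fence and either end to the stop; it starts roughly parallel to the fence (within 0.3 rad), 30 to 90 mm short of it, between the two stops.
- fence: Straight aluminium angle screwed to the bench, 420 mm long (its y), 25 mm high, with black graduations on top. Its working face is flat and looks along its own -x (towards the robot); the upright is 8 mm thick and a 5 mm high flange with screw heads (to 9 mm high) runs behind it to x = +38 mm. Origin: on the bench, in the plane of the working face, at the middle of its length. It is fixed, but its place and yaw vary.
- red_stop: Red painted stop block clamped on one end of the fence, fixed: 30 mm wide along the fence (faces at y = +-15 mm of its own frame), it stands out 40 mm in front of the working face (own -x), 34 mm high, with a black knob on top to 48 mm. Origin: on the bench, in the plane of the working face, at the middle of its width, 195 mm from the middle of the fence. Axes parallel to the fence's. It may be at either end (+y or -y) of the fence.
- blue_stop: Blue painted stop block, the same shape and origin as the red one, at the other end of the fence; not used.
- marker_pen: Bystander, loose: marker pen lying along its y, 17x139x17 mm, just behind the fence. Origin: centre of its underside.
- pliers: Bystander, loose: pliers with red handles, 69x206x17 mm, at the front left of the bench. Origin: centre of its underside.
- rust_block: Bystander, loose: small rust-red block 31x45x20 mm, right of the work. Origin: centre of its underside.
- centre_punch: Bystander, loose: steel centre punch lying along its y, 12x110x12 mm, at the front right. Origin: centre of its underside.
- grease_tin: Bystander, loose: open round tin, 64 mm wide, 46 mm high, at the right. Origin: centre of its underside.
- offcut: Bystander, loose: short dull tube offcut 55x46x20 mm, at the left edge of the bench. Origin: centre of its underside.
Not all that is in view belongs to the job. There is more than one size of the red_stop; the job needs the largest.

How it is judged (in metres and radians):
At the end, for the whole second after the job is handed in: The tube lies flat on the bench, at rest, its long side along the fence (gap at its middle under 3.5 mm, parallel within 0.02 rad) and its end against the red stop (gap under 3 mm) (x of tube in the frame of fence between -0.0255 and -0.0195 m and (y of tube in the frame of red_stop between 0.104 and 0.1105 m or y of tube in the frame of red_stop between -0.1105 and -0.104 m) and angle between the y axis of tube and the y axis of fence, either way round below 0.02 rad and height (world z) of tube below 0.004 m and angle between tube's own z axis and vertical below 0.05 rad and linear speed of tube below 0.005 m/s and angular speed of tube below 0.03 rad/s); the robot touches nothing.
It fails at once if the tube is pinched (squeezed with over 25 N while it lies between the two fingers) (contact force between the fingers and tube above 25 N and x of the grasp point in the frame of tube between -0.02 and 0.02 m and y of the grasp point in the frame of tube between -0.09 and 0.09 m and z of the grasp point in the frame of tube below 0.04 m).
It fails at once if the tube is lifted or tipped (more than 8 mm off the bench or 0.15 rad) (height (world z) of tube above 0.008 m or angle between tube's own z axis and vertical above 0.15 rad).
It fails at once if another loose thing (pen, pliers, block, punch, tin, offcut) is disturbed (moved more than 15 mm) (distance of any of marker_pen, pliers, rust_block, centre_punch, grease_tin, offcut from where it was at the start of the episode above 0.015 m).
It also fails if it takes over 40 s, if anything falls off the work surface, if the arm or the gripper's body presses on something with over 40 N, if the wrist force passes 120 N, or if a joint passes its speed limit or range.

## Robot

A 6-joint arm with a two-finger parallel gripper is mounted at the origin on a cart in front of the work surface, level with it; the furniture and walls round the work are solid. World frame = base frame: x ahead of the robot, y to its left, z up, the work surface at z = 0. Lengths are in mm, angles in rad, forces in N, time in s.
With the tool pointing down it reaches from about 275 to 1000 mm from the base axis. Payload 8.4 kg.
Tool frame: the origin (TCP) lies at the very end of the fingers, on their centre line; the grasp point (between the pads) lies 19 mm behind it (r.pinch_z is the distance from the TCP to the grasp point, in mm); z points along the fingers, y is the line along which they close (so a half turn about z gives the same grasp; the last joint's range is limited). The gripper opens to 85 mm and grips with 20 to 120 N. Pads are 22 mm wide; open, the fingers measure 114 mm over their backs; the gripper's body (76 mm by 85 mm) begins 54 mm behind the grasp point. The pads swing forward as they close: fully open they stand 13 mm farther back than shut.
Start: joints at [-0.002, 0.353, 1.633, -0, 1.155, -0.002], TCP at [625.002, -0, 231.281] pointing down, gripper open.
Joint ranges: [-2.63, 2.63], [-0.92, 2.1], [0.06, 2.66], [-1.3, 4.44], [0, 2.69], [-3.02, 3.02]. Speed limits (rad/s): [2.22, 2.22, 2.79, 3.14, 3.14, 3.14].

## Interface

Orientations are given as [roll, pitch, yaw] about the fixed x, y, z axes, in that order (R = Rz(yaw) Ry(pitch) Rx(roll)).
In Python, from rig import r gives the robot as it stands.
- The arm moves only by the tool carry_out, never from a script. Its argument "series" is a list of rows, each a list of 7 numbers: the turn, a rotation vector about the tool's x, y, z as a fraction of full scale, then the shift along the tool's x, y, z as a fraction of full scale, then the gripper command: -1 is fully open, 1 is shut, values between are in proportion. A call has 1 to 8 rows; each row is the pose to reach, as a shift and turn from the pose commanded when the call began, along the tool's axes at that moment, turning the shorter way round; what a row does not reach only later rows make up. Full scale, the value 1, is 0.25 m for a shift and pi rad for a turn. A row lasts 1/8 s, in which the tool goes at most 62.5 mm and 10.7 degrees, less where a joint would pass 70% of its speed; a pose out of reach is approached as far as the arm can. A call with a number of a shift or a turn outside -1 to 1 is refused whole. A call with a gripper value outside its range is refused whole. The fingers move at their own pace and stop on an object; "force" is the grip in N (left out, the last holds). Time passes only in rows, so rows that repeat a pose let the fingers close. It gives the time, the measured TCP pose, the force, the opening and the grip force at its end, in the units of the state.
- r.sense(): the state, without advancing time (a new reading comes with each control period).
- r.grab_frame(name): name is "scene" or "side" or "wrist"; returns the picture (384x512x3 uint8, red, green, blue); there is no depth.
- r.get_calibration(name): a dict with "K" (3x3 intrinsics, pixels), "pose" (4x4, takes a point from camera to world coordinates). Camera axes: x right, y up, looking along -z (the intrinsics and any distortion apply to the point x, -y, -z); pixel columns grow to the right and rows downward; lengths in mm; the calibration is good to about 2 mm. A picture is of the moment at which its call begins: read the wrist's pose just before it. get_calibration takes no time and is no camera call; for the wrist camera it gives the pose at the moment of the call.
- r.sign_off(): hands the job in; it is judged then, once.
Trained networks look in the newest picture that a camera, given by its name, has taken for a name from the list of things; names that differ only in an ending like _2 or _b are one class to them, and where a whole thing is asked for, a point or a joint stands for the part that bears it (a point fixed in the world has none). Each returns a list of dicts, best first, with "score" (0 to 1); they miss things now and then, are a little off and sometimes report something else, mostly with a low value. They report only what shows in the picture. A call takes as long as a camera call. They do not tell look-alikes from the thing itself.
- r.silhouettes(camera, label): "region" (384x512 bool, what is visible of it) and "position" ([row, column] in pixels, amid what is visible of it).
The state is a dict: "clock": time; "qpos": joint angles; "qvel": joint speeds; "joint_efforts": joint torques, N m; "eef_pos": TCP position; "tcp_rot": TCP orientation; "contact_force": force on the tool from outside, world axes, zero at the start; "wrist_torque": the same for the moment, N m; "opening": opening from 0.0 (shut) to 1.0 (fully open); "grasp_force": force on a finger pad.
Only numpy, scipy, OpenCV 4.12 (cv2) and the standard library are available. Lean on these libraries where they do the work, as an engineer would, in place of code of your own. Each camera call takes 0.05 s, during which the arm holds its last target. There are 200 camera calls.

## Working session

There is one attempt and no reset: what is moved stays moved. The work goes in short steps, Python scripts to look and compute and a tool call to move; the robot and the scene stay as the last step left them, time stands still between calls to the robot, and variables do not carry over. Pictures are saved under pics/ and viewed, at most 10 in all, crops included, and the job is handed in when it is done.

Besides the shell and the picture viewer there is one more tool, called after "Call:" as name([rows], argument=value, ...), one row to a line, values as JSON. carry_out: Moves the arm, as the interface text tells. Its arguments: {"type":"object","properties":{"series":{"type":"array"},"force":{"type":"number"}},"required":["series"]}

```bash
mkdir -p pics; cat > h.py <<'E'
import numpy as np, cv2
from rig import r
def ray(cam,px,z):
    """pixels Nx2 (col,row) -> world points on plane z"""
    c=r.get_calibration(cam);K=np.array(c["K"]);T=np.array(c["pose"])
    px=np.atleast_2d(px).astype(float)
    d=np.c_[px,np.ones(len(px))]@np.linalg.inv(K).T
    d=d*[1,-1,-1]@T[:3,:3].T
    o=T[:3,3];return o+d*((z-o[2])/d[:,2])[:,None]
def proj(cam,P):
    c=r.get_calibration(cam);K=np.array(c["K"]);T=np.array(c["pose"])
    p=(np.atleast_2d(P)-T[:3,3])@T[:3,:3]*[1,-1,-1]@K.T
    return p[:,:2]/p[:,2:]
def save(cam,name):
    im=r.grab_frame(cam);cv2.imwrite(f"pics/{name}.png",im[:,:,::-1].copy());return im
E
python3 - <<'E'
from h import *
a=save("scene","s1");b=save("wrist","w1")
cv2.imwrite("pics/m1.png",cv2.resize(np.hstack([a,b])[:,:,::-1],(800,300)))
print({k:(v.keys() if isinstance(v,dict) else None) for k,v in [("c",r.get_calibration("scene"))]})
for cam in ["scene","wrist"]:
  for n in ["tube","fence","red_stop","blue_stop"]:
    for d in r.silhouettes(cam,n)[:3]:
      m=d["region"];rc=cv2.minAreaRect(np.argwhere(m)[:,::-1].astype(np.float32))
      print(cam,n,round(d["score"],2),np.round(d["position"]),m.sum(),np.round(cv2.boxPoints(rc)).tolist())
print(r.sense()["clock"],r.sense()["tcp_rot"])
E
```

```text
{'c': dict_keys(['K', 'pose'])}
scene tube 0.75 [185. 222.] 955 [[189.0, 177.0], [198.0, 162.0], [250.0, 196.0], [241.0, 210.0]]
scene fence 0.84 [167. 238.] 874 [[185.0, 151.0], [188.0, 143.0], [283.0, 185.0], [279.0, 194.0]]
scene red_stop 0.65 [196. 286.] 334 [[273.0, 202.0], [284.0, 181.0], [299.0, 188.0], [288.0, 210.0]]
scene red_stop 0.63 [197. 317.] 116 [[311.0, 201.0], [322.0, 191.0], [328.0, 197.0], [317.0, 207.0]]
scene red_stop 0.45 [174. 301.] 137 [[292.0, 176.0], [303.0, 165.0], [310.0, 172.0], [299.0, 183.0]]
scene blue_stop 0.7 [187. 221.] 980 [[189.0, 177.0], [198.0, 163.0], [251.0, 196.0], [242.0, 210.0]]
scene blue_stop 0.5 [148. 178.] 259 [[170.0, 139.0], [188.0, 139.0], [188.0, 156.0], [170.0, 156.0]]
wrist tube 0.78 [ 67. 150.] 6349 [[122.0, 0.0], [169.0, -5.0], [184.0, 142.0], [136.0, 147.0]]
wrist fence 0.8 [ 94. 247.] 6452 [[215.0, -0.0], [250.0, -6.0], [283.0, 199.0], [248.0, 205.0]]
wrist red_stop 0.96 [245. 285.] 552 [[271.0, 235.0], [301.0, 232.0], [303.0, 252.0], [273.0, 254.0]]
wrist red_stop 0.88 [168. 332.] 686 [[311.0, 159.0], [347.0, 155.0], [349.0, 175.0], [314.0, 179.0]]
0.5 [-3.14153538e+00 -3.77358566e-06  1.57083000e+00]
```

View pics/s1.png

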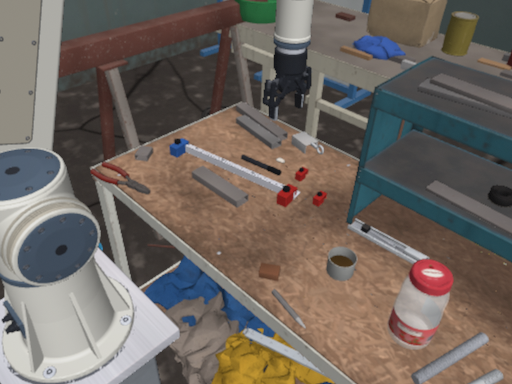

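View pics/w1.png

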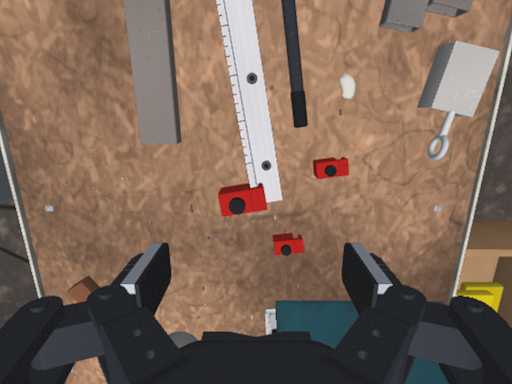

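The scene picture shows the tube at about (220,186), the fence running from (185,150) to (285,190), and the large red stop at (286,196). Two small red decoys sit at (302,174) and (319,198). In the wrist view the tube's near end is at (140–180,143) and the red stop at (242,200). I'll shift the camera towards +y to see the whole tube.

Call:
carry_out([
  [0,0,0,0.2,-0.1,-0.15,1],
  [0,0,0,0.4,-0.2,-0.3,1],
  [0,0,0,0.4,-0.2,-0.3,1],
  [0,0,0,0.4,-0.2,-0.3,1],
])

```text
clock: 1.0
eef_pos: [575.0, 100.2, 306.5]
tcp_rot: [3.141, 0.0, 1.572]
contact_force: [-0.1, 0.2, -0.5]
opening: 0.145
grasp_force: 0.0
```

```bash
python3 - <<'E'
from h import *
s=r.sense();print(s["clock"],s["eef_pos"],s["tcp_rot"],s["opening"],s["qvel"])
a=save("wrist","w2")
for n in ["tube","fence","red_stop","blue_stop"]:
    for d in r.silhouettes("wrist",n)[:3]:
      m=d["region"];rc=cv2.boxPoints(cv2.minAreaRect(np.argwhere(m)[:,::-1].astype(np.float32)))
      print(n,round(d["score"],2),m.sum(),np.round(rc).tolist(),np.round(ray("wrist",rc,{"tube":24,"fence":25}.get(n,34))[:,:2]).tolist())
E
```

```text
1.0 [575.03448239 100.22710033 306.4990212 ] [3.14069888e+00 2.10708827e-04 1.57205927e+00] 0.14472351414449314 [-0.02544899  0.02484418  0.01379924 -0.00524477 -0.0073672  -0.00672884]
tube 0.57 4070 [[189.0, 74.0], [222.0, 73.0], [227.0, 202.0], [194.0, 203.0]] [[485.0, 214.0], [529.0, 216.0], [531.0, 32.0], [480.0, 30.0]]
red_stop 0.86 292 [[250.0, 239.0], [283.0, 219.0], [294.0, 239.0], [261.0, 258.0]] [[564.0, -24.0], [614.0, 9.0], [633.0, -24.0], [582.0, -58.0]]
red_stop 0.6 1075 [[64.0, 0.0], [84.0, -6.0], [103.0, 55.0], [83.0, 61.0]] [[338.0, 298.0], [364.0, 305.0], [377.0, 236.0], [349.0, 229.0]]
red_stop 0.56 421 [[330.0, 211.0], [358.0, 211.0], [358.0, 228.0], [330.0, 228.0]] [[685.0, 21.0], [727.0, 21.0], [730.0, -6.0], [687.0, -6.0]]
```

View pics/w2.png

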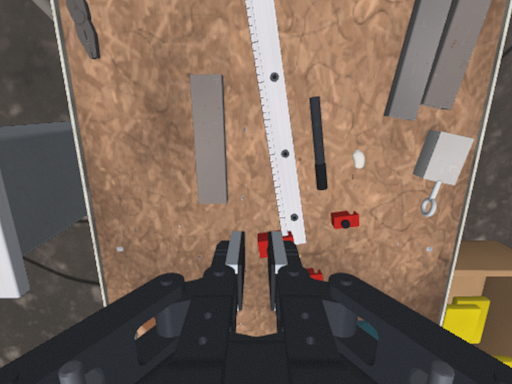

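The tube's corners are at (190,74), (222,73), (227,203) and (196,203). The fence's working edge runs from about (248,0) to (283,243), and the red stop at (275,244) is partly hidden by a finger. I'll fit lines to these edges and take the stop's near face from w1.

```bash
cat > meas.py <<'E'
from h import *
def tubefit(cam="wrist",z=24):
    d=[x for x in r.silhouettes(cam,"tube")][0];m=d["region"]
    c=max(cv2.findContours(m.astype(np.uint8),0,1)[0],key=cv2.contourArea)[:,0]
    W=ray(cam,c,z)[:,:2].astype(np.float32)
    (cx,cy),(w,h),a=cv2.minAreaRect(W);b=cv2.boxPoints(((cx,cy),(w,h),a))
    return d["score"],(cx,cy),(w,h),a,b
E
python3 - <<'E'
from meas import *
print("tube",tubefit())
im=cv2.imread("pics/w2.png").astype(int)
# fence: leftmost bright neutral edge per row
rows=[];cols=[]
for y in range(3,225):
    g=im[y].min(1); k=np.where(g[240:300]>150)[0]
    if len(k)>5: rows.append(y);cols.append(240+k[0])
W=ray("wrist",np.c_[cols,rows],25)[:,:2]
for _ in range(3):
    p=np.polyfit(W[:,1],W[:,0],1);e=W[:,0]-np.polyval(p,W[:,1]);W=W[abs(e)<max(1.,1.5*e.std())]
print("fence x=",p,"resid",e.std(),len(W),"yaw",-np.arctan(p[0]))
# stops from w1
c=r.get_calibration("wrist");T=np.array(c["pose"]);K=np.array(c["K"]);o=T[:3,3]-np.array([575.03-625,100.23,306.5-231.28])
def ray1(px,z):
    d=np.c_[np.atleast_2d(px),np.ones(len(px))]@np.linalg.inv(K).T*[1,-1,-1]@T[:3,:3].T
    return o+d*((z-o[2])/d[:,2])[:,None]
im=cv2.imread("pics/w1.png").astype(int)
red=((im[:,:,2]>110)&(im[:,:,1]<60)&(im[:,:,0]<60)).astype(np.uint8)
n,l,st,ce=cv2.connectedComponentsWithStats(red)
for i in range(1,n):
    if st[i,4]>200:
        px=np.argwhere(l==i)[:,::-1].astype(np.float32);b=cv2.boxPoints(cv2.minAreaRect(px))
        print(st[i],b.round(1).tolist(),ray1(b,34)[:,:2].round(1).tolist())
# fence edge in w1
rows=[];cols=[]
for y in range(3,180):
    k=np.where(im[y].min(1)[205:270]>150)[0]
    if len(k)>5: rows.append(y);cols.append(205+k[0])
W=ray1(np.c_[cols,rows],25)[:,:2]
for _ in range(3):
    p=np.polyfit(W[:,1],W[:,0],1);e=W[:,0]-np.polyval(p,W[:,1]);W=W[abs(e)<max(1.,1.5*e.std())]
print("fence w1",p,e.std(),len(W))
im2=cv2.imread("pics/w1.png")[120:260,110:320];cv2.imwrite("pics/w1c.png",cv2.resize(im2,None,fx=3.5,fy=3.5))
E
```

```text
tube (0.57, (506.57672119140625, 122.69869995117188), (46.57990646362305, 183.2936248779297), 0.4424639046192169, array([[482.57974 , 214.16292 ],
       [483.9952  ,  30.874765],
       [530.5737  ,  31.234482],
       [529.1582  , 214.52263 ]], dtype=float32))
fence x= [-1.67615450e-01  6.11488276e+02] resid 0.44806840464253883 206 yaw 0.16607167587454458
[316 159  32  20 413] [[314.5, 162.1999969482422], [346.8999938964844, 158.10000610351562], [348.8999938964844, 174.10000610351562], [316.5, 178.1999969482422]] [[692.9, 9.4], [730.3, 14.1], [734.3, -5.0], [696.3, -9.8]]
[219 186  48  30 811] [[217.8000030517578, 192.1999969482422], [262.6000061035156, 185.1999969482422], [266.29998779296875, 208.89999389648438], [221.5, 215.89999389648438]] [[578.4, -26.9], [632.3, -18.3], [637.0, -48.4], [581.8, -57.5]]
[273 237  31  18 335] [[272.79998779296875, 238.8000030517578], [301.8999938964844, 235.89999389648438], [303.5, 251.89999389648438], [274.3999938964844, 254.8000030517578]] [[645.5, -88.6], [682.1, -84.6], [685.1, -106.9], [647.9, -111.0]]
fence w1 [-1.68666253e-01  6.13207480e+02] 0.3450835902415036 162
```

View pics/w1c.png

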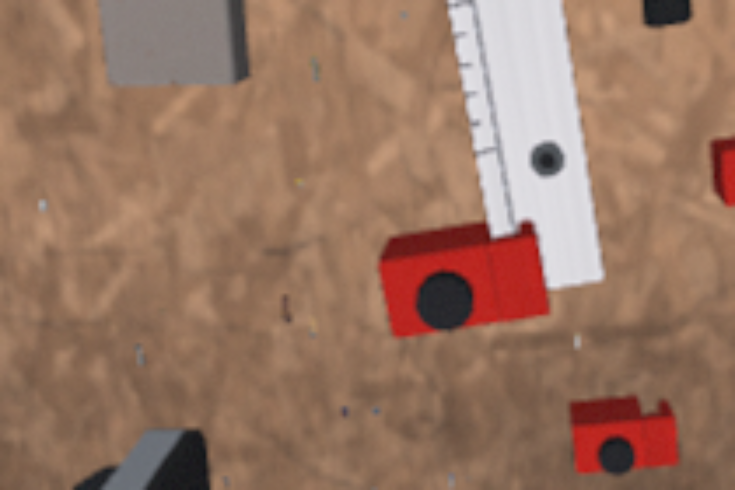

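The crop shows the red stop's top-face near edge from (388,258) to (495,238). That puts its face at t ≈ -125 mm and the fence face at n ≈ 604, yaw 0.167. The tube is about 63 mm short of the fence and 69 mm from its place along it. I'll use the half-open fingers as a two-point pusher set parallel to the fence.

Call:
carry_out([
  [0,0,0.447,0.048,-0.53,0.5,-0.2],
  [0,0,0.447,0.048,-0.53,0.9,-0.2],
  [0,0,0.447,0.048,-0.53,0.9,-0.2],
  [0,0,0.447,0.048,-0.53,0.9,-0.2],
  [0,0,0.447,0.048,-0.53,0.9,-0.2],
  [0,0,0.447,0.048,-0.53,0.9,-0.2],
  [0,0,0.447,0.048,-0.53,0.9,-0.2],
  [0,0,0.447,0.048,-0.53,0.9,-0.2],
])

```text
clock: 2.3
eef_pos: [442.6, 111.5, 80.9]
tcp_rot: [3.141, 0.001, 0.161]
contact_force: [-0.2, 0.4, -0.8]
opening: 0.602
grasp_force: 0.0
```

Call:
carry_out([
  [0,0,0,0,0,0,-0.2],
  [0,0,0,0,0,0,-0.2],
])

```text
clock: 2.55
eef_pos: [442.6, 111.8, 81.1]
tcp_rot: [3.142, 0.0, 0.168]
contact_force: [-0.9, -0.2, 0.4]
opening: 0.599
grasp_force: 0.0
```

Call:
carry_out([
  [0,0,0,0,0,0.2,-0.2],
  [0,0,0,0,0,0.31,-0.2],
  [0,0,0,0,0,0.31,-0.2],
  [0,0,0,0.05,0,0.31,-0.2],
  [0,0,0,0.09,0,0.31,-0.2],
  [0,0,0,0.13,0,0.31,-0.2],
  [0,0,0,0.16,0,0.31,-0.2],
  [0,0,0,0.16,0,0.31,-0.2],
])

```text
clock: 3.55
eef_pos: [482.9, 118.8, 4.0]
tcp_rot: [-3.141, -0.001, 0.167]
contact_force: [0.5, -0.1, 1.0]
opening: 0.603
grasp_force: 0.0
```

```bash
python3 - <<'E'
from meas import *
a=save("wrist","w3");b=save("side","side3")
cv2.imwrite("pics/m3.png",cv2.resize(np.hstack([a,b])[:,:,::-1],(800,300)))
E
```

```text
(no output)
```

View pics/m3.png

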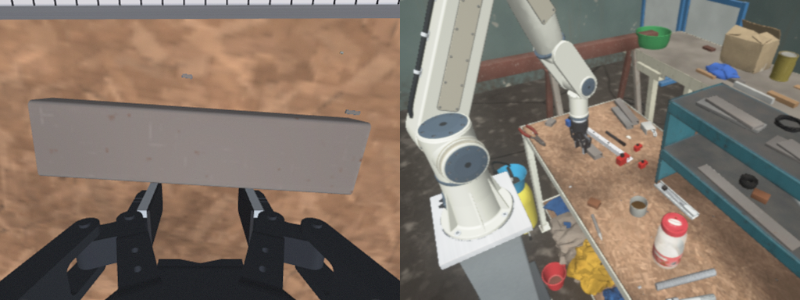

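The picture shows the right finger in contact and the tube still tilted about 0.05 rad, turning towards parallel with the fence face at the top of the frame. I'll keep pushing.

Call:
carry_out([
  [0,0,0,0.03,0,0,-0.2],
  [0,0,0,0.06,0,0,-0.2],
  [0,0,0,0.09,0,0,-0.2],
  [0,0,0,0.12,0,0,-0.2],
  [0,0,0,0.15,0,0,-0.2],
  [0,0,0,0.175,0,0,-0.2],
  [0,0,0,0.19,0,0,-0.2],
  [0,0,0,0.19,0,0,-0.2],
])

```text
clock: 4.65
eef_pos: [529.3, 126.6, 3.9]
tcp_rot: [-3.142, -0.001, 0.166]
contact_force: [-0.1, 0.3, 0.5]
opening: 0.602
grasp_force: 0.0
```

Call:
carry_out([
  [0,0,0,0.006,0,0,-0.2],
  [0,0,0,0.012,0,0,-0.2],
  [0,0,0,0.012,0,0,-0.2],
])

```text
clock: 5.03
eef_pos: [531.8, 127.0, 3.8]
tcp_rot: [-3.142, -0.0, 0.167]
contact_force: [-1.4, 0.3, 0.2]
opening: 0.6
grasp_force: 0.6
```

```bash
python3 - <<'E'
from meas import *
save("wrist","w4")
E
```

```text
(no output)
```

View pics/w4.png

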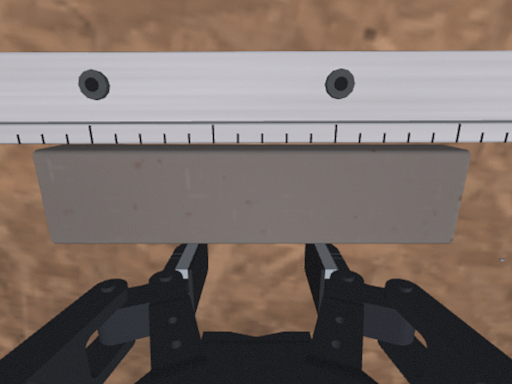

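The picture shows the tube parallel to the fence and almost on it, centred on the camera (columns 36–468), so t is still about 37. I'll press 3 mm more, then go round to its far end with the fingers shut.

Call:
carry_out([
  [0,0,0,0.008,0,0,-0.2],
  [0,0,0,0.014,0,0,-0.2],
  [0,0,0,0.014,0,0,-0.2],
])

```text
clock: 5.45
eef_pos: [534.8, 127.5, 3.7]
tcp_rot: [3.141, 0.001, 0.167]
contact_force: [-3.7, -1.5, 2.2]
opening: 0.601
grasp_force: 1.7
```

Call:
carry_out([
  [0,0,0,-0.1,0,0,-0.2],
  [0,0,0,-0.14,0,-0.02,0.3],
  [0,0,0,-0.14,-0.2,-0.02,1],
  [0,0,0,-0.14,-0.4,-0.02,1],
  [0,0,0,-0.14,-0.52,-0.02,1],
  [0,0,0,-0.14,-0.52,-0.02,1],
  [0,0,0,0.08,-0.52,-0.02,1],
  [0,0,0,0.12,-0.52,-0.01,1],
])

```text
clock: 6.45
eef_pos: [547.6, 261.1, 7.3]
tcp_rot: [-3.14, -0.005, 0.166]
contact_force: [-0.4, -0.2, -0.8]
opening: -0.002
grasp_force: 0.0
```

Call:
carry_out([
  [0,0,0,0,0,0,1],
  [0,0,0,0,0,0,1],
])

```text
clock: 6.7
eef_pos: [542.0, 259.8, 6.0]
tcp_rot: [3.141, 0.002, 0.166]
contact_force: [-0.7, -0.0, 0.2]
opening: -0.001
grasp_force: 0.0
```

```bash
python3 - <<'E'
from meas import *
save("wrist","w5")
E
```

```text
(no output)
```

View pics/w5.png

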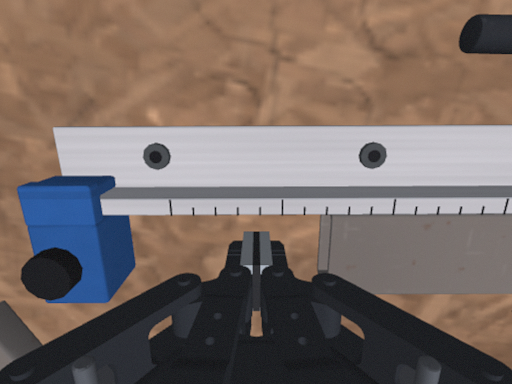

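The picture shows the shut fingers at (256,250), clear of the blue stop, with the tube's end at column 320. The tube lies along the fence. Now I'll push it along towards the red stop.

Call:
carry_out([
  [0,0,0,0,0.06,0,1],
  [0,0,0,0,0.1,0,1],
  [0,0,0,0,0.13,0,1],
  [0,0,0,0,0.16,0,1],
  [0,0,0,0,0.19,0,1],
  [0,0,0,0,0.22,0,1],
  [0,0,0,0,0.25,0,1],
  [0,0,0,0,0.28,0,1],
])

```text
clock: 7.75
eef_pos: [554.9, 191.2, 6.2]
tcp_rot: [-3.142, 0.0, 0.167]
contact_force: [-2.0, 2.6, 0.3]
opening: -0.002
grasp_force: 1.2
```

Call:
carry_out([
  [0,0,0,0,0.02,0,1],
  [0,0,0,0,0.04,0,1],
  [0,0,0,0,0.04,0,1],
])

```text
clock: 8.12
eef_pos: [557.0, 181.4, 6.3]
tcp_rot: [3.141, -0.001, 0.166]
contact_force: [-0.4, 0.9, -0.0]
opening: 0.004
grasp_force: 0.0
```

```bash
python3 - <<'E'
from meas import *
save("wrist","w6")
p=r.sense()["eef_pos"];print("n,t",p[0]*.9861+p[1]*.1662,-p[0]*.1662+p[1]*.9861)
E
```

```text
n,t 579.4753217451847 86.55304492469027
```

View pics/w6.png

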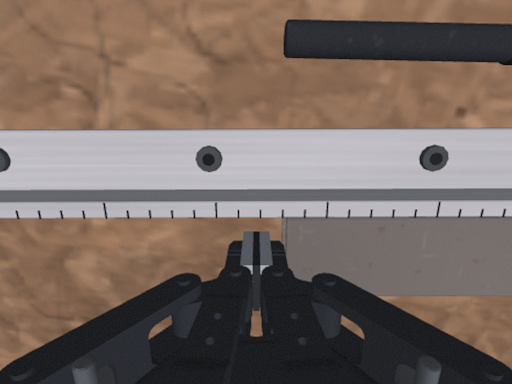

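The tube is sliding along the fence, its end at column 284 against the finger. I'll ease it on to the stop in small steps and watch the force.

Call:
carry_out([
  [0,0,0,0,0.015,0,1],
  [0,0,0,0,0.03,0,1],
  [0,0,0,0,0.04,0,1],
  [0,0,0,0,0.04,0,1],
])

```text
clock: 8.68
eef_pos: [558.3, 171.7, 6.3]
tcp_rot: [3.141, -0.0, 0.166]
contact_force: [0.4, 0.3, 1.0]
opening: -0.002
grasp_force: 0.0
```

Call:
carry_out([
  [0,0,0,0,0.006,0,1],
  [0,0,0,0,0.006,0,1],
])

```text
clock: 8.93
eef_pos: [558.4, 170.4, 6.3]
tcp_rot: [3.142, 0.0, 0.167]
contact_force: [0.4, 0.9, -0.1]
opening: 0.002
grasp_force: 0.2
```

Call:
carry_out([
  [0,0,0,0,0.006,0,1],
  [0,0,0,0,0.006,0,1],
])

```text
clock: 9.18
eef_pos: [558.6, 169.0, 6.3]
tcp_rot: [3.142, 0.0, 0.166]
contact_force: [-0.6, 1.2, -0.0]
opening: -0.005
grasp_force: 0.4
```

Call:
carry_out([
  [0,0,0,0,0.006,0,1],
  [0,0,0,0,0.006,0,1],
])

```text
clock: 9.43
eef_pos: [559.0, 168.2, 6.3]
tcp_rot: [-3.141, -0.0, 0.166]
contact_force: [0.1, 5.2, -0.5]
opening: 0.002
grasp_force: 2.8
```

Call:
carry_out([
  [0,0,0,0,0.006,0,1],
  [0,0,0,0,0.006,0,1],
])

```text
clock: 9.68
eef_pos: [559.2, 168.0, 6.4]
tcp_rot: [-3.139, -0.001, 0.165]
contact_force: [-2.2, 13.7, -1.8]
opening: -0.001
grasp_force: 7.1
```

Contact with the stop: the force rose to about 13 N. I'll back off, go round and do a final squaring push against the fence.

Call:
carry_out([
  [0,0,0,0,-0.08,0,1],
  [0,0,0,-0.15,-0.08,0,1],
  [0,0,0,-0.27,-0.08,0,0.3],
  [0,0,0,-0.27,0.1,0,-0.2],
  [0,0,0,-0.27,0.3,0,-0.2],
  [0,0,0,-0.27,0.41,0,-0.2],
  [0,0,0,-0.27,0.41,0.008,-0.2],
  [0,0,0,-0.2,0.41,0.008,-0.2],
])

```text
clock: 10.68
eef_pos: [525.4, 57.1, 3.9]
tcp_rot: [-3.142, 0.002, 0.166]
contact_force: [0.5, 0.9, -0.4]
opening: 0.603
grasp_force: 0.0
```

Call:
carry_out([
  [0,0,0,0.03,0,0,-0.2],
  [0,0,0,0.05,0,0,-0.2],
  [0,0,0,0.064,0,0,-0.2],
  [0,0,0,0.064,0,0,-0.2],
])

```text
clock: 11.18
eef_pos: [542.5, 59.6, 4.2]
tcp_rot: [-3.142, 0.0, 0.167]
contact_force: [-0.3, -0.4, 0.1]
opening: 0.601
grasp_force: 0.0
```

```bash
python3 - <<'E'
from meas import *
save("wrist","w7")
p=r.sense()["eef_pos"];print("n,t",p[0]*.9861+p[1]*.1662,-p[0]*.1662+p[1]*.9861)
E
```

```text
n,t 544.6511100081972 -31.505940773264797
```

View pics/w7.png

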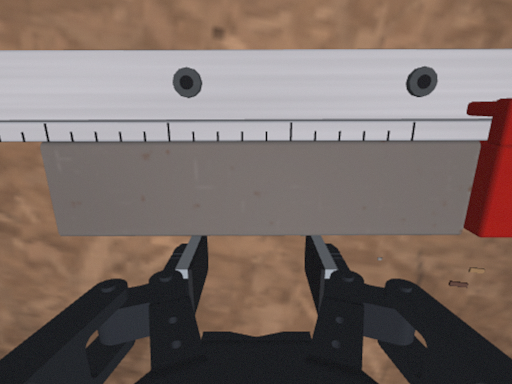

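The picture shows the tube flush along the fence (row 140), with its end against the red stop near column 475. One gentle squaring press, then back away.

Call:
carry_out([
  [0,0,0,0.01,0,0,-0.2],
  [0,0,0,0.018,0,0,-0.2],
  [0,0,0,0.018,0,0,-0.2],
])

```text
clock: 11.6
eef_pos: [546.4, 60.0, 4.1]
tcp_rot: [-3.142, 0.001, 0.167]
contact_force: [-2.6, -0.3, 0.6]
opening: 0.596
grasp_force: 1.5
```

Call:
carry_out([
  [0,0,0,0.006,0,0,-0.2],
  [0,0,0,0.006,0,0,-0.2],
])

```text
clock: 11.85
eef_pos: [546.4, 60.1, 3.9]
tcp_rot: [-3.141, 0.004, 0.167]
contact_force: [-7.1, -1.4, 5.6]
opening: 0.601
grasp_force: 3.7
```

Firm against the fence. I'll back away and raise the tool for a check.

Call:
carry_out([
  [0,0,0,-0.1,0,0,-0.2],
  [0,0,0,-0.2,0,0,-0.2],
  [0,0,0,-0.2,0,-0.2,-0.2],
  [0,0,0,-0.2,0,-0.4,-0.2],
  [0,0,0,-0.1,0,-0.6,-0.2],
  [0,0,0,-0.1,0,-0.6,-0.2],
  [0,0,0,-0.1,0,-0.6,-0.2],
])

```text
clock: 12.72
eef_pos: [523.6, 56.2, 154.0]
tcp_rot: [3.142, -0.0, 0.166]
contact_force: [-0.6, 0.7, 0.1]
opening: 0.598
grasp_force: 0.0
```

```bash
python3 - <<'E'
from meas import *
save("wrist","w8")
print(r.sense()["contact_force"],tubefit())
im=cv2.imread("pics/w8.png");cv2.imwrite("pics/w8b.png",cv2.resize(im[20:320],(800,469),interpolation=cv2.INTER_CUBIC))
E
```

```text
[-0.14211162  0.39221938 -0.77302565] (0.94, (578.1647338867188, 65.67993927001953), (42.980491638183594, 183.16006469726562), 9.792752265930176, array([[541.41125 , 152.27043 ],
       [572.56396 , -28.220884],
       [614.9182  , -20.910553],
       [583.7655  , 159.58076 ]], dtype=float32))
```

View pics/w8b.png

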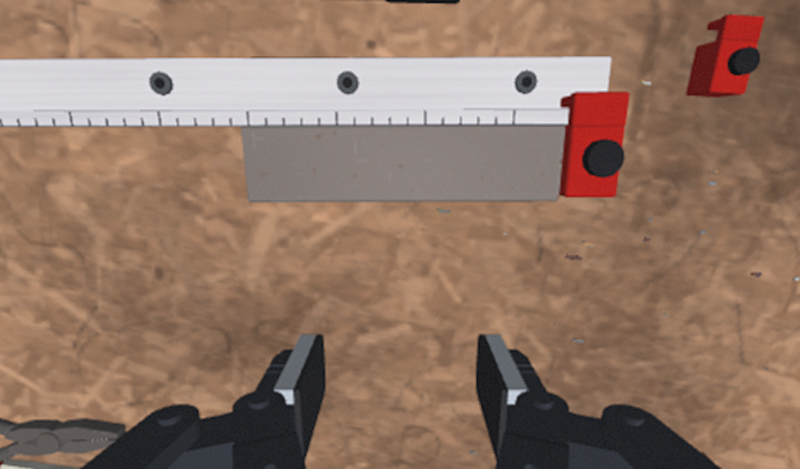

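The tube lies flush to the fence with its end at the red stop (560–566, 190). I have no picture views left, so I'll check that gap from the pixel values.

```bash
python3 - <<'E'
import cv2
im=cv2.imread("pics/w8.png")
for y in (110,125,135,142): print(y,[tuple(int(v) for v in im[y,x][::-1]) for x in range(352,370)])
E
```

```text
110 [(135, 125, 122), (131, 124, 121), (133, 124, 121), (135, 126, 122), (135, 126, 123), (135, 126, 123), (136, 129, 125), (136, 128, 125), (127, 109, 104), (101, 56, 53), (94, 26, 20), (89, 25, 20), (104, 22, 24), (136, 29, 26), (164, 32, 29), (181, 39, 32), (183, 35, 33), (184, 39, 32)]
125 [(134, 124, 120), (134, 125, 123), (135, 126, 121), (134, 126, 123), (133, 126, 122), (135, 127, 122), (140, 130, 126), (119, 97, 93), (95, 31, 25), (92, 24, 21), (94, 26, 25), (121, 31, 29), (151, 33, 29), (174, 36, 29), (182, 35, 32), (181, 34, 29), (185, 40, 35), (187, 41, 36)]
135 [(135, 126, 123), (135, 126, 122), (135, 126, 121), (136, 127, 122), (134, 126, 122), (140, 134, 131), (120, 99, 97), (94, 29, 24), (92, 25, 21), (90, 20, 18), (121, 30, 27), (151, 32, 25), (175, 34, 30), (185, 37, 32), (182, 36, 30), (182, 35, 33), (182, 38, 33), (184, 41, 34)]
142 [(133, 124, 123), (135, 125, 122), (135, 125, 123), (135, 127, 124), (139, 132, 129), (126, 108, 105), (105, 58, 56), (92, 21, 22), (90, 25, 22), (111, 29, 22), (144, 30, 29), (172, 36, 32), (185, 38, 29), (185, 39, 34), (185, 38, 33), (186, 42, 36), (185, 39, 34), (184, 36, 31)]
```

The grey of the tube goes straight into the stop's face. The dark strip is about 3.5 px wide, about what the stop's extra 10 mm of height would show, so the gap is under 1 mm. Handing in.

```bash
python3 -c "
from rig import r
print(r.sign_off())"
```

```text
the job is handed in; nothing more can be done
None
```

I pushed the tube flat along the fence and up against the red stop, backed the arm away, and handed the job in; my last measurements put it within the limits, but sign-off returned no verdict.

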